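# Draw a turntable bearing for oiling

## Task

This record player's bearing wants oil: lift the brass record weight straight up off the centre pin and stand it, not dropped, in the free part of the red parts tray, clear of the ring lying there. Then take the inner platter by its hub and ease it straight up, without binding the shaft, until the dark oil groove round the middle of the shaft has just come clear of the brass bearing collar, the lower part staying in the bearing. Finish still holding it there by the hub, level and still, having kept off the tonearm and left everything else where it was.

Things in the scene. Friction and masses are not known exactly. Their poses are not given: they have to be found in the camera images.
- deck: Belt-drive record player without its outer platter, fixed on the bench: walnut plinth 350 (x) by 430 (y) mm, top 75 mm above the bench. Origin on the bench under the middle of the plinth, +x to its rear, +y to its left. It stands turned by up to 0.25 rad. Motor pulley, rear left at (115, 165) mm, top 101 mm above the bench; switch knob, front left.
- bearing_mouth (a point): Centre of the mouth of the upright bearing bore, at the top face of the brass collar (29 mm diameter), in the plinth at deck (0, 45) mm, 83 mm above the bench. The bore is 13 mm in diameter, 60 mm deep, with a flat thrust pad at the bottom; axis vertical.
- tonearm: Tonearm along the right side of the deck, fixed and parked on its rest, delicate: do not touch. Origin as the deck's; it takes up deck x from -145 to 135 mm, y from -205 to -120 mm, up to 140 mm above the bench.
- spindle: Inner platter with bearing shaft, one loose piece, 0.35-0.6 kg. Origin: foot of the shaft on its axis, z up. Steel shaft diameter 12 mm, z 0 to 66; aluminium disc diameter 110, z 66 to 82; hub to grip, round, diameter 32, z 82 to 104; centre pin diameter 7.2, z 104 to 122 (mm). At the start the foot stands on the thrust pad, 60 mm below the bearing mouth.
- oil_groove (a point): Middle of the 3 mm wide dark oil groove round the shaft, 33 mm above its foot, on the axis; at the start 27 mm below the bearing mouth.
- weight: Brass record weight, a round puck 56 mm in diameter and 40 mm tall with a 9 mm hole right through, about 0.3 to 0.5 kg, two black grooves round it. Origin at the centre of its underside, z up. At the start it sits on the hub's top with the pin in its hole, so that it must rise 18 mm to come off the pin.
- tray: Red parts tray, fixed on the bench left of the deck: 200 (x) by 130 (y) mm outside, walls 3 mm thick and 15 mm high, floor 3 mm thick. Origin under its middle. The adapter lies in its +x end; the end towards -x is free: weight at (-45, 0) mm stands well clear of all.
- adapter: Small aluminium single-record adapter ring lying in the tray, 38 mm in diameter, 12 mm high, loose. Origin at the centre of its underside.
- platter: Outer platter, aluminium with a cork mat, 300 mm in diameter, 23 mm high, lying on the bench right of the deck. Origin at the centre of its underside.
- oil: Small amber oil bottle with red cap, 32 mm in diameter, 85 mm high, standing. Origin at its foot.
- screwdriver: Yellow-handled screwdriver 190 mm long lying on the bench. Origin at its middle, at bench height, x towards the tip.
- spool: Blue spool of solder, 60 mm in diameter, 48 mm high, standing. Origin at its foot.
- multimeter: Yellow multimeter lying on its back, 140 by 75 by 41 mm. Origin at its middle, at bench height.
There are look-alikes about, which are no part of the job. Leave any pink look-alike of the spindle alone.

How it is judged:
By the outcome, as a careful person would: the job done as asked, in the order asked, and still so for the second after the job is handed in, while the arm keeps its last pose, push and grip.
It also fails if it takes over 54 s, if anything falls off the work surface, if the arm or the gripper's body presses on something with over 40 N, if the wrist force passes 120 N, or if a joint passes its speed limit or range.

## Robot

A 7-joint arm with a two-finger parallel gripper is mounted at the origin on the work surface. World frame = base frame: x ahead of the robot, y to its left, z up, the work surface at z = 0. Lengths are in m, angles in rad, forces in N, time in s.
With the tool pointing down it reaches from about 0.35 to 0.9 m from the base axis. Payload 8.1 kg.
Tool frame: the origin (TCP) lies at the very end of the fingers, on their centre line; the grasp point (between the pads) lies 19 mm behind it; z points along the fingers, y is the line along which they close (so a half turn about z gives the same grasp; the last joint's range is limited). The gripper opens to 92 mm and grips with 3 to 60 N. Pads are 19 mm wide; open, the fingers measure 130 mm over their backs; the gripper's body (75 mm by 190 mm) begins 47 mm behind the grasp point.
Start: joints at [1.097, 0.434, 0.025, 1.573, -0.012, 1.134, -0.075], TCP at [0.226, -0.583, 0.198] pointing down, gripper open.
Joint ranges: [-2.62, 2.62], [-0.44, 2.09], [-1.27, 1.32], [0.08, 2.57], [-1.32, 4.46], [0.12, 2], [-2.74, 2.74]. Speed limits (rad/s): [2.22, 2.22, 3.01, 3.01, 3.14, 3.14, 3.14].

## Interface

Orientations are given as a rotation vector (axis times angle).
In Python, from cell import arm gives the robot as it stands.
- The arm moves only by the shell command python3 -m pendant 'ROWS' [FORCE]. ROWS is a JSON object of lists of equal length, an entry for each row: "slide": the shift along the tool's x, y, z in units of 0.3 m (1.0 is 0.3 m), a list of three; "dr": the turn, a rotation vector about the tool's x, y, z in units of 0.12 rad (1.0 is 0.12 rad), a list of three; "claw": the opening, from 0 (shut) to 1 (fully open). In form: {"slide": [[tx, ty, tz], ...], "dr": [[ax, ay, az], ...], "claw": [claw, ...]}. A call has 1 to 10 rows; each row shifts and turns the commanded pose from where the row before left it, along the tool's axes as they then stand; what a row does not reach is not made up. A row lasts 1/10 s, in which the tool goes at most 50 mm and 8.59 degrees, less where a joint would pass 70% of its speed; a pose out of reach is approached as far as the arm can. A call with a number of a shift or a turn outside -1 to 1 is refused whole. A call with a gripper value outside its range is refused whole. The fingers move at their own pace and stop on an object; FORCE is the grip in N (left out, the last holds). Time passes only in rows, so rows that do not move let the fingers close. It gives the time, the measured TCP pose, the force, the opening and the grip force at its end, in the units of the state.
- arm.observe(): the state, without advancing time (a new reading comes with each control period).
- arm.get_image(name): name is "scene" or "top" or "wrist"; returns the picture (400x640x3 uint8, red, green, blue); there is no depth.
- arm.calibration(name): a dict with "K" (3x3 intrinsics, pixels), "xyz" and "orientation" of the camera in the world. Camera axes: x right, y up, looking along -z (the intrinsics and any distortion apply to the point x, -y, -z); pixel columns grow to the right and rows downward; lengths in m; the calibration is good to about 2 mm. A picture is of the moment at which its call begins: read the wrist's pose just before it. calibration takes no time and is no camera call; for the wrist camera it gives the pose at the moment of the call.
- arm.sign_off(): hands the job in; it is judged then, once.
The state is a dict: "clock": time; "joints": joint angles; "dq": joint speeds; "joint_efforts": joint torques, N m; "position": TCP position; "ee_rot": TCP orientation; "force": force on the tool from outside, world axes, zero at the start; "ft_torque": the same for the moment, N m; "width": opening from 0.0 (shut) to 1.0 (fully open); "gripper_force": force on a finger pad.
Only numpy, scipy, OpenCV 4.12 (cv2) and the standard library are available. Lean on these libraries where they do the work, as an engineer would, in place of code of your own. Each camera call takes 0.05 s, during which the arm holds its last target. There are 200 camera calls.

## Working session

There is one attempt and no reset: what is moved stays moved. The work goes in short steps, Python scripts to look and compute and a shell command to move; the robot and the scene stay as the last step left them, time stands still between calls to the robot, and variables do not carry over. Pictures are saved under pics/ and viewed, at most 10 in all, crops included, and the job is handed in when it is done.

```bash
mkdir -p pics; ls; python3 - <<'E'
from cell import arm
import cv2,numpy as np
s=arm.observe(); print({k:np.round(v,3).tolist() for k,v in s.items()})
for n in("scene","top"):
    im=arm.get_image(n); cv2.imwrite(f"pics/{n}0.png",im[:,:,::-1]); c=arm.calibration(n); print(n,{k:np.round(v,4).tolist() if not isinstance(v,str) else v for k,v in c.items()})
print(arm.calibration("wrist"))
E
```

```text
pics
{'clock': 0.0, 'joints': [1.097, 0.435, 0.025, 1.574, -0.012, 1.134, -0.075], 'dq': [-0.0, 0.002, -0.001, 0.0, 0.0, -0.0, 0.0], 'joint_efforts': [-0.001, -66.785, 0.984, -31.446, -0.061, 0.043, 0.0], 'position': [0.226, -0.582, 0.197], 'ee_rot': [-3.086, -0.579, 0.001], 'force': [0.003, 0.817, 0.074], 'ft_torque': [-0.055, 0.018, 0.029], 'gripper_force': 0.0, 'width': 1.0}
scene {'K': [[456.9081, 0.0, 315.683], [0.0, 456.9081, 193.4568], [0.0, 0.0, 1.0]], 'xyz': [1.3909, 0.5312, 1.1002], 'orientation': [0.4389, 0.8461, 2.0076]}
top {'K': [[362.8164, 0.0, 314.8654], [0.0, 362.8164, 202.6667], [0.0, 0.0, 1.0]], 'xyz': [0.2876, -0.005, 1.5134], 'orientation': [0.1237, -0.1591, -1.5698]}
{'K': array([[350.80737788,   0.        , 322.62751922],
       [  0.        , 350.80737788, 204.33322438],
       [  0.        ,   0.        ,   1.        ]]), 'xyz': array([ 0.2993857 , -0.55446851,  0.38441682]), 'orientation': array([-0.25554772,  0.17701664, -1.19090443])}
```

View pics/scene0.png

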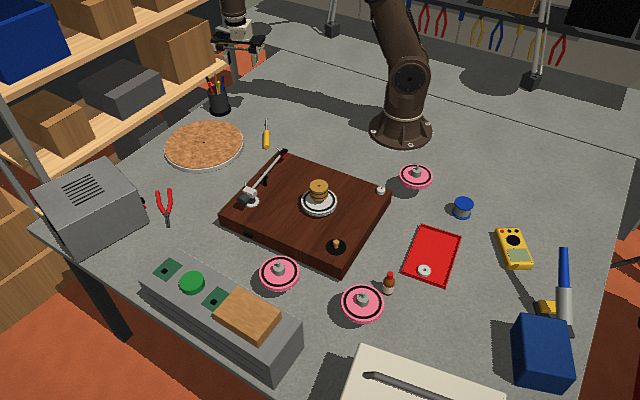

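View pics/top0.png

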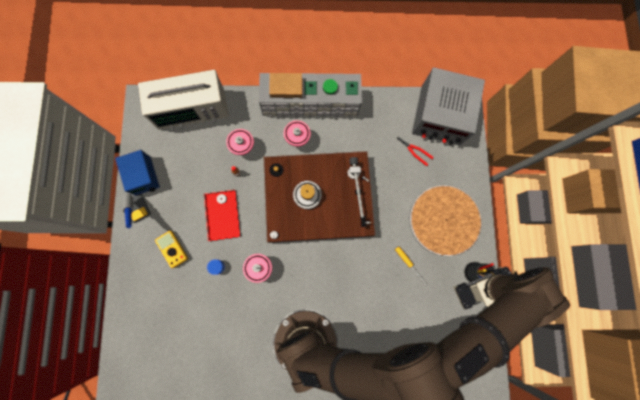

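The brass weight is at scene (318,188) and top (309,192). Possible confusions are the black and brass motor pulley at scene (336,245), and the pink spindle look-alikes at scene (416,176), (280,272) and (362,302). I choose the brass puck standing on the white disc in the deck. The tray is at scene (432,256), top (222,215), with its free end towards the robot.

```bash
cat > h.py <<'E'
import numpy as np,cv2
from cell import arm
from scipy.spatial.transform import Rotation as R
def ray(n_or_c,uv):
    c=arm.calibration(n_or_c) if isinstance(n_or_c,str) else n_or_c
    K=c["K"]; d=cv2.undistortPoints(np.array([[uv]],float),K,c.get("dist"))[0,0] if False else np.array([(uv[0]-K[0,2])/K[0,0],(uv[1]-K[1,2])/K[1,1]])
    return np.array(c["xyz"]),R.from_rotvec(c["orientation"]).apply([d[0],-d[1],-1])
def onz(n,uv,z):
    o,d=ray(n,uv); return o+d*(z-o[2])/d[2]
def blob(im,lo,hi,box):
    x0,y0,x1,y1=box; hsv=cv2.cvtColor(im,cv2.COLOR_RGB2HSV); m=cv2.inRange(hsv,lo,hi); k=np.zeros_like(m); k[y0:y1,x0:x1]=m[y0:y1,x0:x1]
    cs,_=cv2.findContours(k,cv2.RETR_EXTERNAL,cv2.CHAIN_APPROX_NONE); c=max(cs,key=cv2.contourArea)
    return cv2.convexHull(c)
def cen(h):
    M=cv2.moments(h); return np.array([M["m10"],M["m01"]])/M["m00"]
E
python3 - <<'E'
from h import *
I={n:cv2.imread(f"pics/{n}0.png")[:,:,::-1].copy() for n in("scene","top")}
for n,b in(("scene",(295,170,340,205)),("top",(290,175,330,210))):
    h=blob(I[n],(12,70,90),(32,255,255),b); u=cen(h); print(n,"weight",u,cv2.boundingRect(h),onz(n,u,.147))
for n,b in(("scene",(390,215,475,300)),("top",(195,180,250,250))):
    h=blob(I[n],(0,150,90),(8,255,255),b); q=cv2.approxPolyDP(h,6,True).reshape(-1,2); r=cv2.minAreaRect(h)
    print(n,"tray",[np.round(onz(n,p,.015)[:2],3).tolist() for p in q]); print(onz(n,cen(h),.015))
n="top";hs=cv2.cvtColor(I[n],cv2.COLOR_RGB2HSV);h=blob(I[n],(0,70,20),(20,255,140),(255,145,382,250));q=cv2.boxPoints(cv2.minAreaRect(h));print("deck",[np.round(onz(n,p,.075)[:2],3).tolist() for p in q])
a=cv2.resize(I["scene"][140:240,260:400],None,fx=4,fy=4,interpolation=2);b=cv2.resize(I["top"][150:240,260:370],None,fx=4,fy=4,interpolation=2)[:, :240*2]
W=np.zeros((800-40,560,3),np.uint8);W[:400]=a;W[400:,:440]=b
cv2.imwrite("pics/crop.png",cv2.resize(W[:,:,::-1],None,fx=.78,fy=.78))
E
```

```text
scene weight [318.90432099 189.03909465] (309, 179, 20, 22) [ 0.57261865 -0.0059134   0.147     ]
top weight [307.13246753 190.94372294] (300, 183, 16, 17) [ 0.5821764  -0.00701557  0.147     ]
scene tray [[0.423, 0.274], [0.402, 0.4], [0.605, 0.429], [0.624, 0.304]]
[0.52066206 0.3533677  0.015     ]
top tray [[0.615, 0.304], [0.426, 0.273], [0.406, 0.391], [0.598, 0.42]]
[0.50866249 0.3468517  0.015     ]
deck [[0.743, 0.18], [0.77, -0.271], [0.412, -0.278], [0.39, 0.154]]
```

View pics/crop.png

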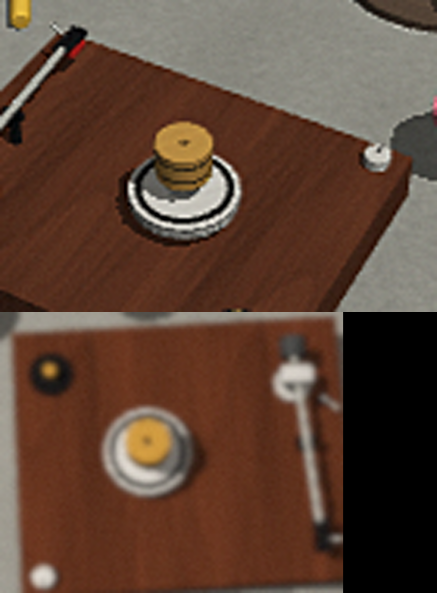

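The crop confirms it: a brass puck with two dark grooves on the white disc at (185,155), and the pulley is a separate thing at (52,373). Raise and travel.

```bash
python3 -m pendant '{"slide":[[0,0,-0.16],[0,0,-0.16],[0.11,-0.085,0],[0.11,-0.085,0],[0.11,-0.085,0],[0.11,-0.085,0],[0.11,-0.085,0],[0.11,-0.085,0],[0.11,-0.085,0],[0.11,-0.085,0]],"dr":[[0,0,0],[0,0,0],[0,0,0],[0,0,0],[0,0,0],[0,0,0],[0,0,0],[0,0,0],[0,0,0],[0,0,0]],"claw":[1,1,1,1,1,1,1,1,1,1]}' 40
python3 -m pendant '{"slide":[[0.11,-0.085,0],[0.11,-0.085,0],[0.11,-0.085,0],[0.11,-0.085,0],[0.11,-0.085,0],[0.11,-0.085,0],[0,0,0],[0,0,0]],"dr":[[0,0,0],[0,0,0],[0,0,0],[0,0,0],[0,0,0],[0,0,0],[0,0,0],[0,0,0]],"claw":[1,1,1,1,1,1,1,1]}'
python3 - <<'E'
from h import *
s=arm.observe();print(s["position"],s["ee_rot"]);c=arm.calibration("wrist");print(c["xyz"],R.from_rotvec(c["orientation"]).as_matrix()[:,2])
im=arm.get_image("wrist");cv2.imwrite("pics/w1.png",im[:,:,::-1])
E
```

```text
clock: 1.1
position: [0.399, -0.2951, 0.2936]
ee_rot: [-3.088, -0.579, 0.001]
force: [0.8, -1.1, 0.1]
width: 0.997
gripper_force: 0.0
clock: 1.9
position: [0.5277, -0.0815, 0.2933]
ee_rot: [-3.087, -0.583, 0.002]
force: [-0.9, -1.0, -0.6]
width: 1.003
gripper_force: 0.0
[ 0.52770352 -0.08151256  0.29329734] [-3.08675291e+00 -5.82722462e-01  1.64439224e-03]
[ 0.60087559 -0.05351226  0.48048638] [0.26972429 0.10469468 0.95722925]
```

View pics/w1.png

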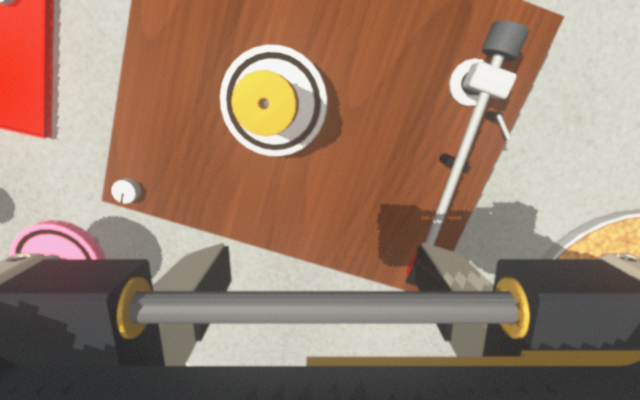

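The wrist view shows the puck with its hole at (263,103) and the disc around it at (273,100). The tonearm is well to the right at (470,120) and the tray corner is at the far left.

```bash
cat >> h.py <<'E'
def tool(p,s=None):
    s=s or arm.observe(); return R.from_rotvec(s["ee_rot"]).inv().apply(np.array(p)-s["position"])/0.3
E
python3 - <<'E'
from h import *
im=cv2.imread("pics/w1.png")[:,:,::-1].copy(); c=arm.calibration("wrist")
h=blob(im,(18,150,150),(32,255,255),(220,50,330,160)); e=cv2.fitEllipse(h);print(e,onz(c,e[0],.167))
g=cv2.cvtColor(im,cv2.COLOR_RGB2GRAY)[97:110,256:271]; ys,xs=np.nonzero(g<110);u=(xs.mean()+256,ys.mean()+97);print(u,len(xs),onz(c,u,.167))
# disc: low-saturation bright, incl all
h=blob(im,(0,0,150),(180,60,255),(205,35,340,165));e=cv2.fitEllipse(h);print(e,onz(c,e[0],.105))
p=onz(c,u,.167);p[2]=.143;print("tool units",tool(p))
E
```

```text
((263.60498046875, 102.67305755615234), (62.04838180541992, 65.5016098022461), 117.8405532836914) [ 0.5787604 -0.0089577  0.167    ]
(np.float64(261.25), np.float64(102.125)) 8 [ 0.57845718 -0.00693056  0.167     ]
((273.0412292480469, 99.8504638671875), (106.31948852539062, 112.53630828857422), 159.8075408935547) [ 0.58060004 -0.00800603  0.105     ]
tool units [ 0.2512635  -0.17432259  0.50097382]
```

```bash
python3 -m pendant '{"slide":[[0.083,-0.055,0],[0.083,-0.055,0],[0.082,-0.054,0],[0,0,0.1],[0,0,0.1],[0,0,0.1],[0,0,0],[0,0,0]],"dr":[[0,0,0],[0,0,0],[0,0,0],[0,0,0],[0,0,0],[0,0,0],[0,0,0],[0,0,0]],"claw":[1,1,1,1,1,1,1,1]}'
python3 - <<'E'
from h import *
c=arm.calibration("wrist");im=arm.get_image("wrist");cv2.imwrite("pics/w2.png",im[:,:,::-1])
h=blob(im,(18,150,150),(32,255,255),(150,100,500,398)); e=cv2.fitEllipse(h);print(e,onz(c,e[0],.167))
h=blob(im,(0,0,150),(180,60,255),(200,100,450,330));print(cv2.boundingRect(h))
E
```

```text
clock: 2.75
position: [0.579, -0.011, 0.2043]
ee_rot: [3.088, 0.576, -0.001]
force: [0.7, 0.6, 1.0]
width: 0.997
gripper_force: 0.0
((316.9830017089844, 218.68878173828125), (72.19432830810547, 79.98159790039062), 74.90324401855469) [ 0.57810865 -0.00770283  0.167     ]
(200, 304, 250, 17)
```

View pics/w2.png

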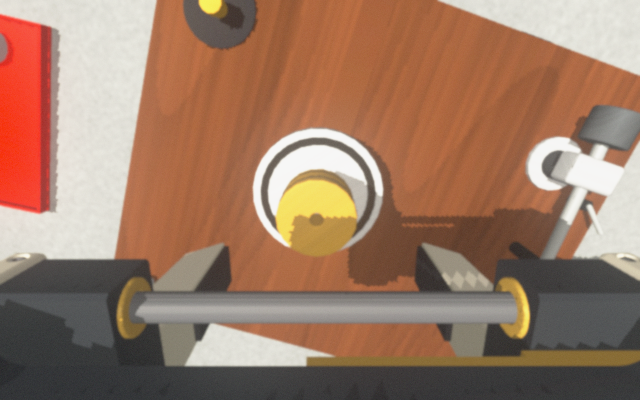

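Puck hole is at (316,219), the fingers straddle it, and the tonearm is well clear at right. Offset is about 3 mm along the closing line; correct, descend and close.

```bash
python3 -m pendant '{"slide":[[0,-0.010,0],[0,0,0.06],[0,0,0.06],[0,0,0.06],[0,0,0.024],[0,0,0],[0,0,0]],"dr":[[0,0,0],[0,0,0],[0,0,0],[0,0,0],[0,0,0],[0,0,0],[0,0,0]],"claw":[1,1,1,1,1,1,1]}'
python3 -m pendant '{"slide":[[0,0,0],[0,0,0],[0,0,0],[0,0,0],[0,0,0],[0,0,0],[0,0,0],[0,0,0],[0,0,0],[0,0,0]],"dr":[[0,0,0],[0,0,0],[0,0,0],[0,0,0],[0,0,0],[0,0,0],[0,0,0],[0,0,0],[0,0,0],[0,0,0]],"claw":[0.72,0.66,0.64,0.62,0.6,0.58,0.56,0.54,0.52,0.5]}' 15
```

```text
clock: 3.5
position: [0.5789, -0.0066, 0.1438]
ee_rot: [3.088, 0.579, 0.003]
force: [-0.1, -0.2, 0.7]
width: 0.998
gripper_force: 0.0
clock: 4.5
position: [0.5782, -0.0068, 0.1426]
ee_rot: [3.088, 0.579, -0.0]
force: [-1.2, -0.2, 0.5]
width: 0.507
gripper_force: 0.0
```

```bash
python3 - <<'E'
from h import *
s=arm.observe();print(s["width"],s["gripper_force"],s["force"])
im=arm.get_image("wrist");sc=arm.get_image("scene")
W=np.zeros((560,640,3),np.uint8);W[:240]=im[160:400];W[240:560]=cv2.resize(sc[130:230,220:420],(640,320),interpolation=2);cv2.imwrite("pics/w3.png",W[:,:,::-1])
E
```

```text
0.5071181527542724 0.0 [-1.15198924 -0.1750704   0.51096304]
```

View pics/w3.png

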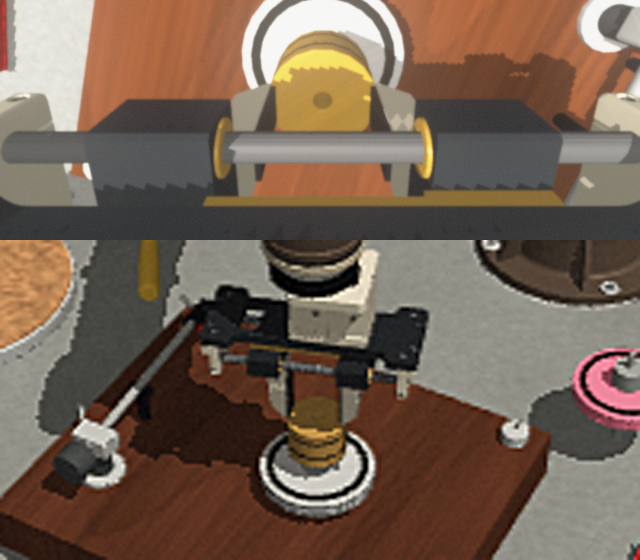

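```bash
python3 - <<'E'
from h import *
c=arm.calibration("wrist");print(c["xyz"])
for z in (.167,.15,.1): 
    p=onz(c,(322,260.5),z); print(p,tool(p)*300)
# where does TCP / grasp point project
s=arm.observe();Rc=R.from_rotvec(c["orientation"])
for off in((0,0,0),(0,0,-.019),(0,.0233,0),(0,-.0233,0),(0,0.0233,-.03)):
    p=s["position"]+R.from_rotvec(s["ee_rot"]).apply(off); q=Rc.inv().apply(p-c["xyz"]);print(off,c["K"][0,2]+c["K"][0,0]*q[0]/-q[2],c["K"][1,2]-c["K"][1,1]*q[1]/-q[2])
E
```

```text
[0.65119837 0.02103762 0.3299074 ]
[ 0.5774725  -0.00722246  0.167     ] [ -0.7765725    0.10061745 -24.38931704]
[ 0.56977893 -0.01017151  0.15      ] [-9.01500012  0.06268196 -7.38888217]
[ 0.54715078 -0.01884517  0.1       ] [-33.24566961  -0.048893    42.61239686]
(0, 0, 0) 321.9080870735573 240.55308997962604
(0, 0, -0.019) 321.8273699389118 254.60282780786895
(0, 0.0233, 0) 362.3965854187225 240.5565700159582
(0, -0.0233, 0) 281.4219664139536 240.5496101476589
(0, 0.0233, -0.03) 368.97833123456286 264.09112545254857
```

```bash
python3 - <<'E'
from h import *
s=arm.observe();T=R.from_rotvec(s["ee_rot"])
def pr(n,p):
    c=arm.calibration(n);q=R.from_rotvec(c["orientation"]).inv().apply(np.array(p)-c["xyz"]);return np.array([c["K"][0,2]+c["K"][0,0]*q[0]/-q[2],c["K"][1,2]-c["K"][1,1]*q[1]/-q[2]])
for off in((0,0,0),(0,.0233,0),(0,-.0233,0),(0,.028,-.02),(0,-.028,-.02),(0,0,-.066)):
    u=pr("scene",s["position"]+T.apply(off));print(off,u,"crop",(u-[220,130])*3.2+[0,240])
for z in(.105,.127,.167):
    u=pr("scene",[.5785,-.0075,z]);print(z,u,(u-[220,130])*3.2+[0,240])
print(arm.calibration("scene").keys())
E
```

```text
(0, 0, 0) [317.65787008 191.0712918 ] crop [312.50518427 435.42813377]
(0, 0.0233, 0) [310.04452955 190.05320306] crop [288.14249457 432.17024979]
(0, -0.0233, 0) [325.31159715 192.09478121] crop [336.99711087 438.70329986]
(0, 0.028, -0.02) [308.33075674 185.03181131] crop [282.65842156 416.10179618]
(0, -0.028, -0.02) [326.8681087  187.47982092] crop [341.97794785 423.93542693]
(0, 0, -0.066) [317.35963311 174.77674511] crop [311.55082594 383.28558435]
0.105 [317.57836921 199.85742057] [312.25078147 463.54374582]
0.127 [317.48227873 194.75143954] [311.94329195 447.20460654]
0.167 [317.30191308 185.16730958] [311.36612186 416.53539065]
dict_keys(['K', 'xyz', 'orientation'])
```

The picture shows the finger ends at about (275,245) and (372,245), overlapping the puck's outline. They may be above it rather than beside it. Closing a little further will tell.

```bash
python3 -m pendant '{"slide":[[0,0,0],[0,0,0],[0,0,0],[0,0,0],[0,0,0]],"dr":[[0,0,0],[0,0,0],[0,0,0],[0,0,0],[0,0,0]],"claw":[0.4,0.3,0.25,0.25,0.25]}' 8
python3 - <<'E'
from h import *
s=arm.observe();print(s["width"],s["gripper_force"],s["force"],arm.calibration("wrist")["xyz"])
im=arm.get_image("wrist");sc=arm.get_image("scene")
W=np.zeros((600,640,3),np.uint8);W[:240]=im[160:400];W[240:600]=cv2.resize(sc[160:205,280:360],(640,360),interpolation=2);cv2.imwrite("pics/w4.png",W[:,:,::-1])
E
```

```text
clock: 5.1
position: [0.5782, -0.0068, 0.1426]
ee_rot: [3.088, 0.579, -0.0]
force: [0.0, -0.3, -0.4]
width: 0.251
gripper_force: 0.0
0.2510157678506424 0.0 [ 0.00936389 -0.25179068 -0.3959322 ] [0.65119805 0.02103632 0.32991746]
```

View pics/w4.png

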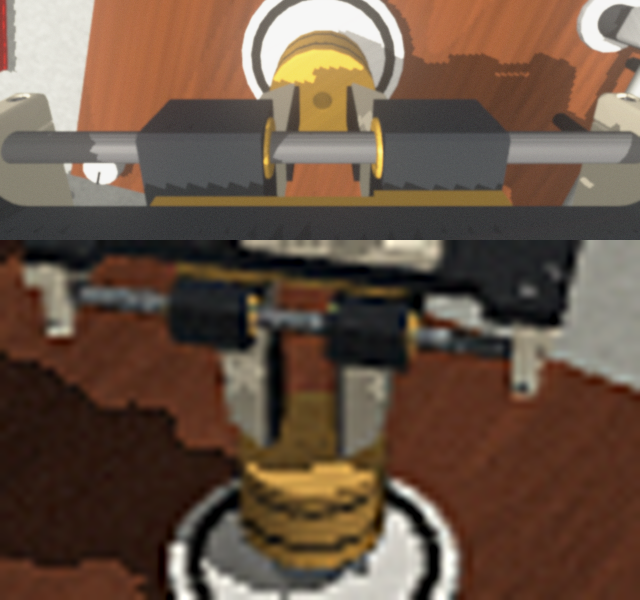

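The picture shows the finger ends at (280,243) and (360,243), lying over the top face of the puck. The true tips are therefore higher than the reported TCP by roughly 25–30 mm. Open, lower 24 mm (still above the disc even if the report were right), and close gently.

```bash
python3 -m pendant '{"slide":[[0,0,0],[0,0,0],[0,0,0],[0,0,0],[0,0,0],[0,0,0],[0,0,0.03],[0,0,0.03],[0,0,0.02],[0,0,0]],"dr":[[0,0,0],[0,0,0],[0,0,0],[0,0,0],[0,0,0],[0,0,0],[0,0,0],[0,0,0],[0,0,0],[0,0,0]],"claw":[1,1,1,1,1,1,1,1,1,1]}' 15
python3 -m pendant '{"slide":[[0,0,0],[0,0,0],[0,0,0],[0,0,0],[0,0,0],[0,0,0],[0,0,0],[0,0,0],[0,0,0],[0,0,0]],"dr":[[0,0,0],[0,0,0],[0,0,0],[0,0,0],[0,0,0],[0,0,0],[0,0,0],[0,0,0],[0,0,0],[0,0,0]],"claw":[0.76,0.7,0.66,0.64,0.62,0.6,0.58,0.56,0.54,0.5]}' 15
```

```text
clock: 6.2
position: [0.5772, -0.007, 0.1171]
ee_rot: [-3.087, -0.579, 0.004]
force: [-0.3, 0.7, 0.2]
width: 0.994
gripper_force: 0.0
clock: 7.2
position: [0.5783, -0.0068, 0.1187]
ee_rot: [3.088, 0.579, 0.0]
force: [0.3, 0.9, 1.7]
width: 0.615
gripper_force: 15.0
```

Gripped at 56.6 mm, with small side force. Firm up and lift.

```bash
python3 -m pendant '{"slide":[[0,0,0],[0,0,0],[0,0,-0.01],[0,0,-0.01],[0,0,-0.015],[0,0,-0.015],[0,0,-0.015],[0,0,-0.015],[0,0,-0.02],[0,0,0]],"dr":[[0,0,0],[0,0,0],[0,0,0],[0,0,0],[0,0,0],[0,0,0],[0,0,0],[0,0,0],[0,0,0],[0,0,0]],"claw":[0.5,0.5,0.5,0.5,0.5,0.5,0.5,0.5,0.5,0.5]}' 35
python3 -m pendant '{"slide":[[0,0,-0.08],[0,0,-0.08],[0,0,-0.08],[0,0,0],[0,0,0]],"dr":[[0,0,0],[0,0,0],[0,0,0],[0,0,0],[0,0,0]],"claw":[0.5,0.5,0.5,0.5,0.5]}'
python3 - <<'E'
from h import *
for n in("top","scene"): 
    im=arm.get_image(n);cv2.imwrite(f"pics/{n}5.png",im[:,:,::-1])
im=arm.get_image("wrist");cv2.imwrite("pics/w5.png",im[:,:,::-1])
print(arm.observe()["force"])
E
```

```text
clock: 8.2
position: [0.5788, -0.0067, 0.1497]
ee_rot: [3.088, 0.579, 0.002]
force: [0.4, 0.2, -4.1]
width: 0.607
gripper_force: 35.0
clock: 8.7
position: [0.5781, -0.0069, 0.2202]
ee_rot: [3.088, 0.579, 0.0]
force: [-0.0, 0.4, -4.2]
width: 0.608
gripper_force: 35.0
[ 0.55206647  0.07105123 -4.68279479]
```

View pics/w5.png

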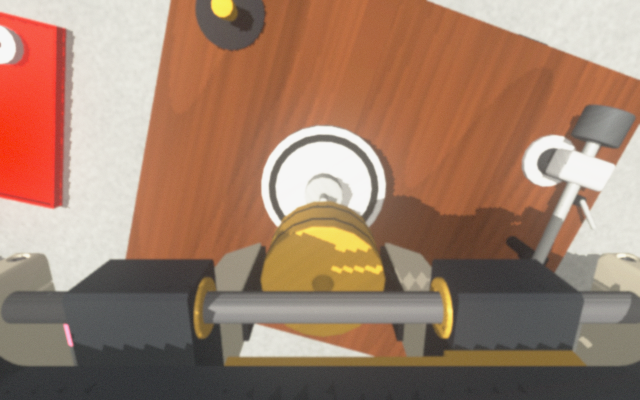

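The puck is held and off the pin; the bare hub and pin are visible at (325,190). Carry to above the tray.

```bash
python3 -m pendant '{"slide":[[0.01,-0.08,0],[0.01,-0.136,0],[0.01,-0.136,0],[0.01,-0.136,0],[0.01,-0.136,0],[0.01,-0.136,0],[0.01,-0.136,0],[0.01,-0.136,0],[0.01,-0.11,0],[0,-0.08,0]],"dr":[[0,0,0],[0,0,0],[0,0,0],[0,0,0],[0,0,0],[0,0,0],[0,0,0],[0,0,0],[0,0,0],[0,0,0]],"claw":[0.5,0.5,0.5,0.5,0.5,0.5,0.5,0.5,0.5,0.5]}'
python3 -m pendant '{"slide":[[0,0,0],[0,0,0],[0,0,0]],"dr":[[0,0,0],[0,0,0],[0,0,0]],"claw":[0.5,0.5,0.5]}'
python3 - <<'E'
from h import *
c=arm.calibration("wrist");im=arm.get_image("wrist");cv2.imwrite("pics/w6.png",im[:,:,::-1])
h=blob(im,(0,150,90),(8,255,255),(0,0,640,400));q=cv2.approxPolyDP(h,6,True).reshape(-1,2)
for p in q: print(p,np.round(onz(c,p,.015)[:2],4))
h=blob(im,(0,0,120),(180,60,255),(150,0,450,200));print(cv2.boundingRect(h))
# refine hub axis from w5 disc
E
```

```text
clock: 9.85
position: [0.4688, 0.3471, 0.2194]
ee_rot: [-3.087, -0.583, 0.003]
force: [0.1, 0.6, -4.4]
width: 0.609
gripper_force: 35.0
clock: 10.15
position: [0.471, 0.3432, 0.2198]
ee_rot: [3.087, 0.576, -0.001]
force: [0.6, -0.1, -4.7]
width: 0.608
gripper_force: 35.0
[293  25] [0.5996 0.4244]
[413  57] [0.6162 0.2983]
[366 222] [0.4319 0.2722]
[258 206] [0.4046 0.3978]
(150, 0, 300, 200)
```

View pics/w6.png

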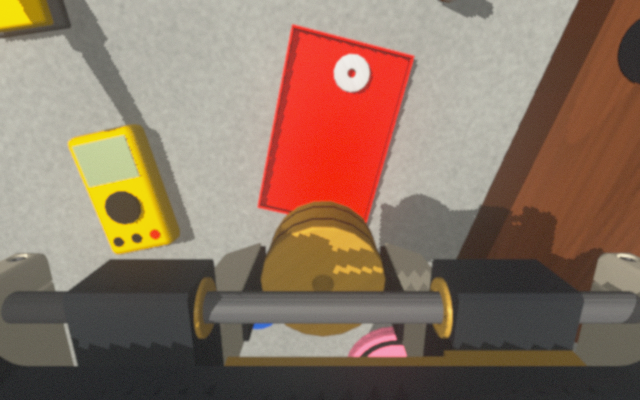

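The tray is clear: corners at (293,25), (413,57), (258,206), with the ring at (352,72) in the far end. The puck is above the near end; shift 5 mm and lower.

```bash
python3 -m pendant '{"slide":[[-0.017,0,0],[0,0,0.1],[0,0,0.12],[0,0,0.12],[0,0,0.12],[0,0,0.1],[0,0,0.08],[0,0,0.05],[0,0,0],[0,0,0]],"dr":[[0,0,0],[0,0,0],[0,0,0],[0,0,0],[0,0,0],[0,0,0],[0,0,0],[0,0,0],[0,0,0],[0,0,0]],"claw":[0.5,0.5,0.5,0.5,0.5,0.5,0.5,0.5,0.5,0.5]}'
python3 -m pendant '{"slide":[[0,0,0.01],[0,0,0.01],[0,0,0.01],[0,0,0],[0,0,0]],"dr":[[0,0,0],[0,0,0],[0,0,0],[0,0,0],[0,0,0]],"claw":[0.5,0.5,0.5,0.5,0.5]}'
```

```text
clock: 11.2
position: [0.4662, 0.3431, 0.0144]
ee_rot: [-3.087, -0.578, -0.001]
force: [0.3, 1.4, -4.2]
width: 0.609
gripper_force: 35.0
clock: 11.7
position: [0.4657, 0.3428, 0.0046]
ee_rot: [3.088, 0.579, -0.0]
force: [-0.0, -0.9, -5.4]
width: 0.602
gripper_force: 35.0
```

```bash
Z='{"slide":[[0,0,0]]}'; python3 -m pendant '{"slide":[[0,0,0.01],[0,0,0.01],[0,0,0],[0,0,0]],"dr":[[0,0,0],[0,0,0],[0,0,0],[0,0,0]],"claw":[0.5,0.5,0.5,0.5]}'
python3 -m pendant '{"slide":[[0,0,0.005],[0,0,0],[0,0,0]],"dr":[[0,0,0],[0,0,0],[0,0,0]],"claw":[0.5,0.5,0.5]}'
python3 -m pendant '{"slide":[[0,0,0.003],[0,0,0],[0,0,0]],"dr":[[0,0,0],[0,0,0],[0,0,0]],"claw":[0.5,0.5,0.5]}'
```

```text
clock: 12.1
position: [0.4657, 0.3427, -0.0016]
ee_rot: [3.088, 0.579, -0.001]
force: [0.3, 0.3, -4.5]
width: 0.607
gripper_force: 35.0
clock: 12.4
position: [0.4657, 0.3428, -0.0029]
ee_rot: [3.088, 0.579, -0.0]
force: [-0.1, -0.1, -4.5]
width: 0.607
gripper_force: 35.0
clock: 12.7
position: [0.4658, 0.3428, -0.0038]
ee_rot: [3.088, 0.579, -0.0]
force: [-0.2, -0.3, -3.9]
width: 0.608
gripper_force: 35.0
```

```bash
python3 -m pendant '{"slide":[[0,0,0.003],[0,0,0],[0,0,0]],"dr":[[0,0,0],[0,0,0],[0,0,0]],"claw":[0.5,0.5,0.5]}'
python3 -m pendant '{"slide":[[0,0,0.003],[0,0,0],[0,0,0]],"dr":[[0,0,0],[0,0,0],[0,0,0]],"claw":[0.5,0.5,0.5]}'
```

```text
clock: 13.0
position: [0.4658, 0.3428, -0.0047]
ee_rot: [3.088, 0.579, -0.0]
force: [-1.4, -0.6, -3.8]
width: 0.61
gripper_force: 35.0
clock: 13.3
position: [0.466, 0.343, -0.0051]
ee_rot: [-3.088, -0.579, -0.001]
force: [-0.9, -1.7, 4.5]
width: 0.608
gripper_force: 35.0
```

Touchdown, at the predicted height. Release and rise.

```bash
python3 -m pendant '{"slide":[[0,0,0],[0,0,0],[0,0,0],[0,0,0],[0,0,0],[0,0,0],[0,0,-0.05],[0,0,-0.12],[0,0,-0.15],[0,0,-0.15]],"dr":[[0,0,0],[0,0,0],[0,0,0],[0,0,0],[0,0,0],[0,0,0],[0,0,0],[0,0,0],[0,0,0],[0,0,0]],"claw":[0.65,0.7,0.75,0.85,1,1,1,1,1,1]}'
python3 -m pendant '{"slide":[[0,0,-0.15],[0,0,-0.1],[-0.01,0.09,0],[-0.01,0.136,0],[-0.01,0.136,0],[-0.01,0.136,0],[-0.01,0.136,0],[-0.01,0.136,0],[-0.008,0.136,0],[0,0.136,0]],"dr":[[0,0,0],[0,0,0],[0,0,0],[0,0,0],[0,0,0],[0,0,0],[0,0,0],[0,0,0],[0,0,0],[0,0,0]],"claw":[1,1,1,1,1,1,1,1,1,1]}'
python3 -m pendant '{"slide":[[0,0.1,0],[0,0.06,0],[0,0,0],[0,0,0],[0,0,0]],"dr":[[0,0,0],[0,0,0],[0,0,0],[0,0,0],[0,0,0]],"claw":[1,1,1,1,1]}'
python3 - <<'E'
from h import *
s=arm.observe();c=arm.calibration("wrist");im=arm.get_image("wrist");sc=arm.get_image("scene")
np.savez("w7.npz",im=im,sc=sc,pos=s["position"],rot=s["ee_rot"],**c)
print(s["position"])
W=np.zeros((600,640,3),np.uint8);W[:400]=im;W[400:,:400]=cv2.resize(sc[210:300,380:480],None,fx=2.22,fy=2.22)[:200,:222].shape and cv2.resize(sc[210:300,300:480],(400,200),interpolation=2);cv2.imwrite("pics/w7.png",W[:,:,::-1])
E
```

```text
clock: 14.3
position: [0.4653, 0.3427, 0.1379]
ee_rot: [-3.087, -0.58, 0.001]
force: [0.3, -0.6, 0.1]
width: 0.993
gripper_force: 0.0
clock: 15.3
position: [0.56, 0.0426, 0.2118]
ee_rot: [3.088, 0.58, 0.002]
force: [0.8, 0.8, -0.2]
width: 1.005
gripper_force: 0.0
clock: 15.8
position: [0.577, 0.0011, 0.211]
ee_rot: [-3.086, -0.582, -0.001]
force: [-0.8, -1.1, -0.1]
width: 1.0
gripper_force: 0.0
[0.57700429 0.00113939 0.21097236]
```

View pics/w7.png

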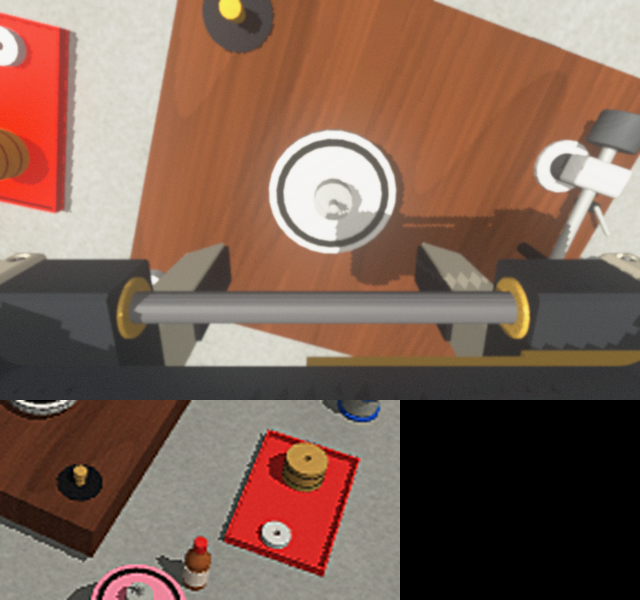

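The puck stands upright in the free end of the tray, with the ring still at the far end. Disc outline is at (333,190) and the hub at (333,203). Next, fit circles numerically.

```bash
python3 - <<'E'
from h import *
from scipy.optimize import least_squares as ls
d=np.load("w7.npz");im=d["im"];c={k:d[k] for k in("K","xyz","orientation")}
# radial edge search around the disc centre, project on planes
g=cv2.cvtColor(im,cv2.COLOR_RGB2HSV)
def fit(P,r0=None):
    f=lambda v:np.hypot(P[:,0]-v[0],P[:,1]-v[1])-v[2]
    r=ls(f,[*P.mean(0),.05],loss="soft_l1",f_scale=.0005);return r.x,np.median(abs(r.fun))
sat=g[:,:,1].astype(float);val=g[:,:,2].astype(float)
P=[];Q=[]
for a in np.linspace(0,2*np.pi,120,endpoint=False):
    rr=np.arange(40,75,.25);x=333+rr*np.cos(a);y=190+rr*np.sin(a)
    s=cv2.remap(sat.astype(np.float32),x.astype(np.float32)[None],y.astype(np.float32)[None],1)[0]
    v=cv2.remap(val.astype(np.float32),x.astype(np.float32)[None],y.astype(np.float32)[None],1)[0]
    k=np.argmax(s>90); 
    if k>0:P.append(onz(c,(x[k],y[k]),.105)[:2])
    k=np.argmin(v[:70]); Q.append(onz(c,(x[k],y[k]),.105)[:2])
P=np.array(P);Q=np.array(Q)
print("outer",fit(P));print("ring",fit(Q))
# half only, far side (+x) top-rim edge
m=P[:,0]>.575;print("outer far",fit(P[m]))
# hub/disc contrast patch
print(val[170:225:5,300:368:4].astype(int))
E
```

```text
outer (array([ 0.57905807, -0.00758904,  0.05619266]), np.float64(0.00013241958714663507))
ring (array([ 0.57866023, -0.00755202,  0.04557663]), np.float64(0.0003627412494485553))
outer far (array([ 0.57881155, -0.00763068,  0.05635847]), np.float64(0.0001582903852802367))
[[246 246 246 246 245 246 246 246 246 246 245 245 245 246 246 246 246]
 [245 246 245 246 246 246 246 246 245 245 246 246 246 246 246 246 246]
 [245 246 246 246 246 244 209 169 157 150 187 245 245 246 245 245 245]
 [246 246 246 245 241 174 215 230 233 232 217 144 177 214 245 245 245]
 [245 245 245 245 204 235 235 235 233 233 233 230 188 183 189 244 245]
 [245 245 246 245 233 236 235 234 233 230 233 232 230 184 186 220 245]
 [245 246 246 245 234 236 236 229 173 187 229 232 231 194 186 189 245]
 [246 246 246 245 236 233 236 223 229 184 159 163 224 207 186 226 245]
 [246 246 245 246 238 236 233 233 236 228 188 180 212 187 186 241 240]
 [246 245 245 245 245 238 231 164 164 161 176 163 183 184 182 183 182]
 [245 245 245 245 245 245 245 235 222 220 182 184 182 183 182 180 179]]
```

```bash
python3 -m pendant '{"slide":[[-0.005,0.029,0],[0,0,0.08],[0,0,0.08],[0,0,0.08],[0,0,0.08],[0,0,0.06],[0,0,0.02],[0,0,0],[0,0,0],[0,0,0]],"dr":[[0,0,0],[0,0,0],[0,0,0],[0,0,0],[0,0,0],[0,0,0],[0,0,0],[0,0,0],[0,0,0],[0,0,0]],"claw":[0.5,0.5,0.5,0.5,0.5,0.5,0.5,0.5,0.5,0.5]}' 10
python3 -m pendant '{"slide":[[0,0,0.006],[0,0,0.006],[0,0,0],[0,0,0]],"dr":[[0,0,0],[0,0,0],[0,0,0],[0,0,0]],"claw":[0.5,0.5,0.5,0.5]}'
python3 -m pendant '{"slide":[[0,0,0.006],[0,0,0],[0,0,0]],"dr":[[0,0,0],[0,0,0],[0,0,0]],"claw":[0.5,0.5,0.5]}'
python3 -m pendant '{"slide":[[0,0,0.006],[0,0,0],[0,0,0]],"dr":[[0,0,0],[0,0,0],[0,0,0]],"claw":[0.5,0.5,0.5]}'
python3 - <<'E'
from h import *
im=arm.get_image("wrist");cv2.imwrite("pics/w8.png",im[:,:,::-1])
E
```

```text
clock: 16.9
position: [0.58, -0.0093, 0.0916]
ee_rot: [3.087, 0.579, 0.003]
force: [1.2, 0.5, 0.6]
width: 0.5
gripper_force: 0.0
clock: 17.3
position: [0.5791, -0.0093, 0.0869]
ee_rot: [3.088, 0.579, -0.0]
force: [-0.0, 0.5, -0.2]
width: 0.494
gripper_force: 0.0
clock: 17.6
position: [0.5791, -0.0093, 0.0849]
ee_rot: [-3.088, -0.579, 0.0]
force: [-0.6, 0.0, -0.9]
width: 0.498
gripper_force: 0.0
clock: 17.9
position: [0.5791, -0.0094, 0.0831]
ee_rot: [3.088, 0.579, -0.0]
force: [-0.2, 0.1, -0.2]
width: 0.498
gripper_force: 0.0
```

```bash
python3 -m pendant '{"slide":[[0,-0.006,0.006],[0,0,0],[0,0,0]],"dr":[[0,0,0],[0,0,0],[0,0,0]],"claw":[0.5,0.5,0.5]}'|sed -n 1,4p
python3 -m pendant '{"slide":[[0,0,0.005],[0,0,0],[0,0,0]],"dr":[[0,0,0],[0,0,0],[0,0,0]],"claw":[0.5,0.5,0.5]}'|sed -n 1,4p
python3 -m pendant '{"slide":[[0,0,0.005],[0,0,0],[0,0,0]],"dr":[[0,0,0],[0,0,0],[0,0,0]],"claw":[0.5,0.5,0.5]}'|sed -n 1,4p
```

```text
clock: 18.25
position: [0.5784, -0.0075, 0.0813]
ee_rot: [-3.088, -0.579, 0.0]
force: [0.2, -0.7, 0.2]
clock: 18.55
position: [0.5785, -0.0077, 0.0799]
ee_rot: [3.088, 0.579, -0.0]
force: [0.4, -0.0, -0.7]
clock: 18.85
position: [0.5784, -0.0077, 0.0784]
ee_rot: [3.088, 0.579, -0.0]
force: [0.5, -0.4, 0.4]
```

```bash
python3 -m pendant '{"slide":[[0,0,0.004],[0,0,0],[0,0,0]],"dr":[[0,0,0],[0,0,0],[0,0,0]],"claw":[0.5,0.5,0.5]}'|sed -n 1,4p
python3 -m pendant '{"slide":[[0,0,0.004],[0,0,0],[0,0,0]],"dr":[[0,0,0],[0,0,0],[0,0,0]],"claw":[0.5,0.5,0.5]}'|sed -n 1,4p
python3 -m pendant '{"slide":[[0,0,0.004],[0,0,0],[0,0,0]],"dr":[[0,0,0],[0,0,0],[0,0,0]],"claw":[0.5,0.5,0.5]}'|sed -n 1,4p
```

```text
clock: 19.15
position: [0.5785, -0.0077, 0.0772]
ee_rot: [3.088, 0.579, -0.0]
force: [0.5, 0.0, 0.1]
clock: 19.45
position: [0.5789, -0.0075, 0.0764]
ee_rot: [3.088, 0.579, 0.001]
force: [-0.1, 0.2, 3.6]
clock: 19.75
position: [0.5795, -0.0074, 0.0762]
ee_rot: [3.087, 0.579, 0.004]
force: [-1.7, 0.0, 13.1]
```

Contact at a reported 0.0765, so the tips are 28.5 mm higher than reported. Back off 2 mm and close gently on the hub.

```bash
python3 -m pendant '{"slide":[[0,0,-0.013],[0,0,0],[0,0,0],[0,0,0],[0,0,0],[0,0,0],[0,0,0],[0,0,0],[0,0,0],[0,0,0]],"dr":[[0,0,0],[0,0,0],[0,0,0],[0,0,0],[0,0,0],[0,0,0],[0,0,0],[0,0,0],[0,0,0],[0,0,0]],"claw":[0.5,0.5,0.42,0.38,0.36,0.34,0.32,0.3,0.28,0.25]}' 8
python3 - <<'E'
from h import *
for _ in range(2):
    s=arm.observe();print(s["position"],s["force"],s["ft_torque"]);arm.get_image("top")
E
```

```text
clock: 20.75
position: [0.5783, -0.0077, 0.0785]
ee_rot: [-3.088, -0.579, 0.001]
force: [-0.9, 1.0, -2.7]
width: 0.343
gripper_force: 8.0
[ 0.57827714 -0.00765269  0.07851982] [-0.87393874  1.00085658 -2.71525818] [ 0.06897865  0.04992601 -0.04590398]
[ 0.57827777 -0.00768763  0.07853624] [ 0.35280092  0.61532237 -2.67344917] [0.07225887 0.03223667 0.03903093]
```

```bash
python3 -m pendant '{"slide":[[0,0,0],[0,0,0],[0,0,0],[0,0,0],[0,0,0]],"dr":[[0,0,0],[0,0,0],[0,0,0],[0,0,0],[0,0,0]],"claw":[0.25,0.25,0.25,0.25,0.25]}' 40
python3 - <<'E'
from h import *
im=arm.get_image("wrist");cv2.imwrite("pics/g0.png",im[:,:,::-1]);s=arm.observe();print(s["position"],s["ee_rot"],s["ft_torque"])
E
python3 -m pendant '{"slide":[[0,0,-0.004],[0,0,-0.004],[0,0,-0.004],[0,0,-0.004],[0,0,-0.004],[0,0,0],[0,0,0],[0,0,0]],"dr":[[0,0,0],[0,0,0],[0,0,0],[0,0,0],[0,0,0],[0,0,0],[0,0,0],[0,0,0]],"claw":[0.25,0.25,0.25,0.25,0.25,0.25,0.25,0.25]}'
python3 - <<'E'
from h import *
s=arm.observe();print(s["position"],s["ee_rot"],s["ft_torque"])
E
```

```text
clock: 21.35
position: [0.5784, -0.0077, 0.0786]
ee_rot: [3.088, 0.579, -0.001]
force: [0.2, 1.0, -5.1]
width: 0.341
gripper_force: 40.0
[ 0.57837101 -0.00776631  0.0785882 ] [ 3.08772625e+00  5.78811521e-01 -4.89367659e-04] [0.01593236 0.05728517 0.00905299]
clock: 22.2
position: [0.5785, -0.0076, 0.0847]
ee_rot: [3.088, 0.579, -0.0]
force: [-0.5, -0.3, -4.2]
width: 0.337
gripper_force: 40.0
[ 0.57848683 -0.00764186  0.08468778] [ 3.08777108e+00  5.79011348e-01 -7.32431534e-06] [ 0.07836353  0.11384747 -0.00049696]
```

Load about 4–5 N with no side force. Continue slowly to 30.5 mm total.

```bash
python3 -m pendant '{"slide":[[0,0,-0.004],[0,0,-0.004],[0,0,-0.004],[0,0,-0.005],[0,0,-0.005],[0,0,-0.005],[0,0,-0.005],[0,0,-0.005],[0,0,0],[0,0,0]],"dr":[[0,0,0],[0,0,0],[0,0,0],[0,0,0],[0,0,0],[0,0,0],[0,0,0],[0,0,0],[0,0,0],[0,0,0]],"claw":[0.25,0.25,0.25,0.25,0.25,0.25,0.25,0.25,0.25,0.25]}'
python3 -m pendant '{"slide":[[0,0,-0.005],[0,0,-0.005],[0,0,-0.005],[0,0,-0.005],[0,0,-0.005],[0,0,-0.005],[0,0,-0.005],[0,0,-0.005],[0,0,0],[0,0,0]],"dr":[[0,0,0],[0,0,0],[0,0,0],[0,0,0],[0,0,0],[0,0,0],[0,0,0],[0,0,0],[0,0,0],[0,0,0]],"claw":[0.25,0.25,0.25,0.25,0.25,0.25,0.25,0.25,0.25,0.25]}'
python3 -m pendant '{"slide":[[0,0,0],[0,0,0],[0,0,0],[0,0,0]],"dr":[[0,0,0],[0,0,0],[0,0,0],[0,0,0]],"claw":[0.25,0.25,0.25,0.25]}'
python3 - <<'E'
from h import *
s=arm.observe();print(s["position"],s["ee_rot"],s["ft_torque"])
a=cv2.imread("pics/g0.png")[:,:,::-1];b=arm.get_image("wrist");sc=arm.get_image("scene")
cv2.imwrite("pics/g1.png",b[:,:,::-1]);cv2.imwrite("pics/scene9.png",sc[:,:,::-1])
# disc front edge: white profile down the centre columns; shift between pictures
for col in(310,322,334):
    for i in(a,b):
        h=cv2.cvtColor(i.copy(),cv2.COLOR_RGB2HSV)[:240,col]; print(col,np.nonzero((h[:,1]<60)&(h[:,2]>150))[0][[0,-1]],np.nonzero(h[:,2]<80)[0][:6])
c=arm.calibration("wrist")
# scene: column through the shaft just below the disc
print(cv2.cvtColor(sc,cv2.COLOR_RGB2GRAY)[185:222:1,312:326:2])
E
```

```text
clock: 23.2
position: [0.5785, -0.0077, 0.0959]
ee_rot: [3.088, 0.579, 0.0]
force: [0.3, -0.1, -4.3]
width: 0.339
gripper_force: 40.0
clock: 24.2
position: [0.5785, -0.0077, 0.1078]
ee_rot: [3.088, 0.579, -0.0]
force: [0.2, 0.2, -4.9]
width: 0.341
gripper_force: 40.0
clock: 24.6
position: [0.5785, -0.0077, 0.1078]
ee_rot: [-3.088, -0.579, 0.0]
force: [0.7, 0.0, -5.1]
width: 0.337
gripper_force: 40.0
[ 0.5784548  -0.00765734  0.10776329] [-3.08777906e+00 -5.78974449e-01  2.17178868e-04] [ 0.00022665  0.00578446 -0.05266305]
310 [147 234] []
310 [150 232] []
322 [147 232] []
322 [150 229] []
334 [147 233] []
334 [150 231] []
[[ 38  89  83  80  77  98 120]
 [ 35  79  77  83  76  88 108]
 [ 22  82  76  80  80  84 107]
 [ 30  76  77  82  83  84 105]
 [ 24  81  79  78  78  86 109]
 [ 30  75  79  79  78  83 106]
 [ 33  62  81  82  81  71 110]
 [ 30  62  73  77  77  76 108]
 [ 29  67  75  78  73  73 108]
 [ 76  66  75  77  77  64 104]
 [ 97  75  67  72  67  80  94]
 [119  96  73  72  73 217 121]
 [213 222 218 228  81 214 216]
 [202 206 203 212 218 205 204]
 [204 204 203 203 202 202 203]
 [211 204 201 201 201 205 208]
 [222 213 206 208 213 213 223]
 [ 27 222 227 226 226 232 104]
 [  6   0  38  42  41   0   0]
 [182  62   3   5  12  50 110]
 [230 239 190 174 238 232 227]
 [ 99 171 227 223 218 189  80]
 [122  47  68  48  76  78 150]
 [ 95 136 143 152 157 144  98]
 [ 89  53  91  87  96  81  74]
 [ 28  28  28  30  27  20  25]
 [ 35  35  33  83  65  32  32]
 [ 32  35  34  37  36  33  29]
 [ 30  29  34  31  32  28  68]
 [ 28  29  19  23  32  60  65]
 [ 24  27  27  27  72  65  66]
 [ 67  62  61  70  61  66  60]
 [ 58  60  63  62  54  67  61]
 [ 65  58  66  59  64  65  56]
 [ 60  59  64  61  65  55  56]
 [ 58  65  65  64  63  53  59]
 [ 59  68  58  68  57  58  62]]
```

```bash
python3 - <<'E'
from h import *
for f in("g0","g1"):
    h=cv2.cvtColor(cv2.imread(f"pics/{f}.png"),cv2.COLOR_BGR2HSV)
    print(f,h[136:190,322,2].tolist())
    print(" sat",h[136:160,322,1].tolist())
    r=[]
    for row in (175,190,205):
        v=h[row,:,2].astype(int);x=np.arange(215,430);r.append((row,[int(k) for k in x if v[k]<110 and h[row,k,1]<90][:40]))
    print([ (a,b[:6],b[-6:]) for a,b in r])
E
```

```text
g0 [194, 192, 193, 194, 192, 193, 196, 193, 191, 186, 170, 160, 160, 175, 217, 242, 247, 247, 247, 247, 247, 247, 247, 247, 247, 247, 247, 242, 197, 130, 116, 119, 117, 117, 119, 119, 120, 120, 119, 122, 125, 153, 220, 245, 247, 247, 247, 247, 247, 247, 247, 247, 247, 247]
 sat [139, 137, 141, 137, 134, 135, 131, 135, 129, 118, 80, 38, 19, 16, 14, 4, 2, 1, 1, 1, 0, 0, 1, 1]
[(175, [], []), (190, [258, 259, 260], [258, 259, 260]), (205, [244, 247, 250, 252, 401], [244, 247, 250, 252, 401])]
g1 [153, 154, 155, 153, 153, 152, 151, 151, 151, 144, 137, 123, 128, 137, 171, 217, 235, 239, 240, 240, 240, 240, 240, 239, 239, 238, 236, 219, 155, 99, 87, 85, 86, 87, 88, 84, 85, 90, 87, 87, 93, 119, 175, 226, 236, 238, 240, 239, 240, 239, 238, 238, 239, 239]
 sat [145, 146, 145, 145, 140, 146, 140, 142, 138, 127, 86, 39, 18, 15, 15, 13, 8, 6, 6, 6, 5, 5, 6, 6]
[(175, [278, 279, 280, 281, 282, 283], [312, 313, 314, 315, 316, 317]), (190, [255, 256, 257, 258, 259, 260], [385, 386, 387, 388, 389, 390]), (205, [242, 243, 244, 245, 246, 247], [399, 400, 401, 402, 403, 422])]
```

The before and after wrist profiles match, so there is no slip or tilt. The lift so far is 29.3 mm; add about 1.2 mm, settle, then check that everything else is in place.

```bash
python3 -m pendant '{"slide":[[0,0,-0.002],[0,0,-0.002],[0,0,0],[0,0,0],[0,0,0],[0,0,0],[0,0,0],[0,0,0]],"dr":[[0,0,0],[0,0,0],[0,0,0],[0,0,0],[0,0,0],[0,0,0],[0,0,0],[0,0,0]],"claw":[0.25,0.25,0.25,0.25,0.25,0.25,0.25,0.25]}'
python3 - <<'E'
from h import *
sc=arm.get_image("scene");o=cv2.imread("pics/scene0.png")[:,:,::-1]
d=cv2.absdiff(sc,o).max(2);d=(d>60).astype(np.uint8);n,l,st,ce=cv2.connectedComponentsWithStats(d)
print([st[i,:5].tolist() for i in range(1,n) if st[i,4]>25])
s=arm.observe();print(s["position"],s["ee_rot"],s["force"],abs(s["dq"]).max() if hasattr(s["dq"],"max") else s["dq"])
E
```

```text
clock: 25.5
position: [0.5785, -0.0077, 0.109]
ee_rot: [3.088, 0.579, -0.0]
force: [-0.0, 0.0, -4.8]
width: 0.339
gripper_force: 40.0
[[223, 0, 6, 13, 48], [233, 0, 13, 17, 166], [366, 3, 6, 19, 53], [225, 17, 41, 26, 291], [226, 24, 128, 168, 7339], [210, 39, 21, 26, 114], [233, 39, 14, 6, 35], [235, 45, 29, 22, 191], [381, 51, 7, 45, 203], [425, 59, 11, 41, 152], [227, 96, 17, 12, 136], [372, 106, 11, 5, 31], [351, 126, 17, 6, 43], [286, 153, 67, 35, 643], [262, 155, 19, 22, 62], [283, 169, 6, 12, 43], [299, 177, 39, 42, 854], [420, 229, 28, 22, 438]]
[ 0.57846895 -0.00768246  0.10900747] [ 3.08775990e+00  5.78908724e-01 -8.31823582e-05] [-0.91219312  0.31434294 -5.35143736] 0.001911244348263712
```

The only changes are the arm and its shadow, the spindle, and the puck in the tray. The spindle is raised 30.5 mm, level and still, so I hand in.

```bash
python3 -c "
from cell import arm
print(arm.sign_off())"
```

```text
the job is handed in; nothing more can be done
None
```

The job is handed in at about 25.5 s: the brass weight stands upright in the free end of the tray, and the inner platter is held by its hub, level and still, raised 30.5 mm so the oil groove should be about 2 mm clear of the collar (worked out from the lift height, as the groove was not seen directly).

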